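# Find the filled sample cell by weight and present it to the code reader

### The arm

A 6-joint arm with a two-finger parallel gripper is mounted at the origin on the work surface. World frame = base frame: x ahead of the robot, y to its left, z up, the work surface at z = 0. Lengths are in m, angles in rad, forces in N, time in s.
With the tool pointing down it reaches from about 0.35 to 0.85 m from the base axis. Payload 8.1 kg.
Tool frame: the origin (TCP) lies midway between the tips of the shut fingers; the grasp point (between the pads) lies 19 mm behind it; z points along the fingers, y is the line along which they close (so a half turn about z gives the same grasp; the last joint's range is limited). The gripper opens to 93 mm and grips with 3 to 60 N. Pads are 15 mm wide; open, the fingers measure 128 mm over their backs; the gripper's body (75 mm by 188 mm) begins 65 mm behind the grasp point.
Start: joints at [-1.31, 0.13, 1.488, -0, 1.523, -0.085], TCP at [0.203, -0.564, 0.219] pointing down, gripper open.
Joint ranges: [-2.96, 2.96], [-0.89, 2.26], [0.02, 2.5], [-1.34, 4.48], [0, 2.73], [-2.66, 2.66]. Speed limits (rad/s): [2.39, 2.39, 2.79, 3.14, 3.14, 3.14].

### API

Orientations are given as a unit quaternion [x, y, z, w].
In Python, from plant import readout, cams, hand_in gives the robot as it stands.
- The arm moves only by the tool drive_tool, never from a script. Its argument "motion" is a list that holds one entry, the list of rows, each a list of 7 numbers: the shift along the tool's x, y, z as a fraction of full scale, then the turn, a rotation vector about the tool's x, y, z as a fraction of full scale, then the finger opening in mm, from 0 to 93. In form: [[[dx, dy, dz, ax, ay, az, fingers], ...]]. A call has 1 to 10 rows; each row is the pose to reach, as a shift and turn from the pose commanded when the call began, along the tool's axes at that moment, turning the shorter way round; what a row does not reach only later rows make up. Full scale, the value 1, is 0.2 m for a shift and 180 degrees for a turn. A row lasts 1/10 s, in which the tool goes at most 50 mm and 8.59 degrees, less where a joint would pass 70% of its speed; a pose out of reach is approached as far as the arm can. A call with a number of a shift or a turn outside -1 to 1 is refused whole. A call with a gripper value outside its range is refused whole. The fingers move at their own pace and stop on an object; the grip force is fixed at half the most. Time passes only in rows, so rows that repeat a pose let the fingers close. It gives the time, the measured TCP pose, the force, the opening and the grip force at its end, in the units of the state.
- readout.state(): the state, without advancing time (a new reading comes with each control period).
- cams.snapshot(name): name is "scene" or "side" or "wrist"; returns the picture (480x640x3 uint8, red, green, blue); there is no depth.
- cams.camera_info(name): a dict with "fx", "fy", "cx", "cy" (pixels), "k1" (the pictures are not rectified: a ray, as slopes to the right and down, at radius r is drawn at 1 + k1 r^2 times it, then the intrinsics apply), "extrinsics" (4x4, takes a point from camera to world coordinates); the wrist camera has in their place "hand_eye" (4x4, takes a point from camera to tool coordinates, whose origin is the TCP and whose axes are the flange's). Camera axes: x right, y up, looking along -z (the intrinsics and any distortion apply to the point x, -y, -z); pixel columns grow to the right and rows downward; lengths in m; the calibration is good to about 2 mm. A picture is of the moment at which its call begins: read the wrist's pose just before it. camera_info takes no time and is no camera call.
- hand_in(): hands the job in; it is judged then, once.
The state is a dict: "clock": time; "qpos": joint angles; "qvel": joint speeds; "joint_efforts": joint torques, N m; "ee_pos": TCP position; "orientation": TCP orientation; "contact_force": force on the tool from outside, world axes, zero at the start; "ft_torque": the same for the moment, N m; "gripper_width": opening from 0.0 (shut) to 1.0 (fully open); "finger_force": force on a finger pad.
Only numpy, scipy, OpenCV 4.12 (cv2) and the standard library are available. Lean on these libraries where they do the work, as an engineer would, in place of code of your own. Each camera call takes 0.05 s, during which the arm holds its last target. There are 200 camera calls.

### The job

Two sample cells look alike, but one is filled and clearly heavier. Lift the cell a few centimetres out of the blue nest, feel its weight, set it gently back in that nest, then lift the cell in the yellow nest likewise; the lighter cell must end up standing in its nest. Finish while still holding the heavier cell in the gripper, upright and still, centred over the reader's glass window with its base about 3 cm above the glass, resting on nothing, and leave the other things on the bench where they are.

Things in the scene. Friction and masses are not known exactly. Their poses are not given: they have to be found in the camera images.
- nest_blue_floor (a point): Centre of the inner floor of the blue nest, a round blue plastic dish fixed to the bench: 68 mm outside and 52 mm inside diameter, floor 4 mm and rim 12 mm above the bench; point z is up. One sample cell stands loose and upright in it, centred, free to lift straight up. The nest may be on the robot's left or right. The lighter cell is 0.24 to 0.40 kg, the heavier 0.63 to 0.87 kg.
- nest_yellow_floor (a point): Centre of the inner floor of the yellow nest, the same dish in yellow, fixed on the other side, holding the other cell likewise. The cells look exactly alike and either may be the heavier: a steel cylinder 39 mm in diameter, 90 mm tall, its top 24 mm a brass cap of the same diameter above a rubber ring. It may be gripped anywhere along its height, cap included.
- reader_window (a point): Centre of the glass of the code reader's window, facing straight up, 46 mm above the bench. The reader is a low white housing 110 x 110 x 45 mm fixed to the bench, with a round greenish window 56 mm across in a black surround in the middle of its top; point z is up.
- jar: Bystander: closed jar, 56 mm diameter, 75 mm tall, blue cap, standing; origin at the centre of its underside.
- beaker: Bystander: open glass beaker, 60 mm diameter, 75 mm tall, standing; origin at the centre of its underside.
- screwdriver: Bystander: screwdriver 170 mm long lying flat on the bench; its x axis runs along it from handle to tip.
- mouse: Bystander: black computer mouse, 105 x 60 x 32 mm, on a green mat; origin at the centre of its underside.
- collar: Bystander: flat aluminium ring, 44 mm diameter, 14 mm high, lying on the bench between the nests; origin at the centre of its underside.
There are look-alikes about, which are no part of the job. Of the things shaped like the part that bears reader_window, the white one is meant.

How it is judged:
On the way, in this order (a step that is already met when the one before it is completed fails the run):
1. the cell of the blue nest is held lifted at least 25 mm while the other stands in the yellow nest (((height (world z) of cell_p_c0 above 0.074 m and contact force between cell_p_c0 and the fingers above 1 N and horizontal distance between cell_q_c0 and nest_yellow_floor below 0.014 m and z of cell_q_c0 in the frame of nest_yellow_floor below 0.049 m and angle between cell_q_c0's own z axis and vertical below 0.12 rad) or (height (world z) of cell_q_c0 above 0.074 m and contact force between cell_q_c0 and the fingers above 1 N and horizontal distance between cell_p_c0 and nest_yellow_floor below 0.014 m and z of cell_p_c0 in the frame of nest_yellow_floor below 0.049 m and angle between cell_p_c0's own z axis and vertical below 0.12 rad))), for 0.3 s.
2. the cell of the yellow nest is held lifted at least 25 mm while the other stands back in the blue nest (((height (world z) of cell_p_c0 above 0.074 m and contact force between cell_p_c0 and the fingers above 1 N and horizontal distance between cell_q_c0 and nest_blue_floor below 0.014 m and z of cell_q_c0 in the frame of nest_blue_floor below 0.049 m and angle between cell_q_c0's own z axis and vertical below 0.12 rad) or (height (world z) of cell_q_c0 above 0.074 m and contact force between cell_q_c0 and the fingers above 1 N and horizontal distance between cell_p_c0 and nest_blue_floor below 0.014 m and z of cell_p_c0 in the frame of nest_blue_floor below 0.049 m and angle between cell_p_c0's own z axis and vertical below 0.12 rad))), for 0.3 s.
At the end, for the whole second after the job is handed in: The heavier cell is held by the fingers, upright within 10 degrees, its axis within 20 mm of the window's centre and its base 12 to 55 mm above the glass, touching neither reader nor the other cell, through the last second; the lighter cell stands upright in a nest, released (horizontal distance between cell_p_c0 and reader_window below 0.02 m and z of cell_p_c0 in the frame of reader_window between 0.057 and 0.1 m and angle between cell_p_c0's own z axis and vertical below 0.17 rad and contact force between cell_p_c0 and the fingers above 2 N and contact force between cell_p_c0 and reader below 0.3 N and contact force between cell_p_c0 and cell_q_c0 below 0.3 N and ((horizontal distance between cell_q_c0 and nest_blue_floor below 0.014 m and z of cell_q_c0 in the frame of nest_blue_floor below 0.049 m and angle between cell_q_c0's own z axis and vertical below 0.12 rad) or (horizontal distance between cell_q_c0 and nest_yellow_floor below 0.014 m and z of cell_q_c0 in the frame of nest_yellow_floor below 0.049 m and angle between cell_q_c0's own z axis and vertical below 0.12 rad)) and contact force between cell_q_c0 and the fingers below 0.3 N); the arm keeps its last pose, push and grip.
It fails at once if a bystander was moved more than 30 mm (distance of any of jar, beaker, screwdriver, mouse, collar from where it was at the start of the episode above 0.03 m).
It fails at once if a cell was dropped or slammed into a nest (over 80 N) (contact force between any of cell_p_c0, cell_q_c0 and nest_blue above 80 N or contact force between any of cell_p_c0, cell_q_c0 and nest_yellow above 80 N).
It also fails if it takes over 72 s, if anything falls off the work surface, if the arm or the gripper's body presses on something with over 40 N, if the wrist force passes 120 N, or if a joint passes its speed limit or range.

## Working session

There is one attempt and no reset: what is moved stays moved. The work goes in short steps, Python scripts to look and compute and a tool call to move; the robot and the scene stay as the last step left them, time stands still between calls to the robot, and variables do not carry over. Pictures are saved under pics/ and viewed, at most 10 in all, crops included, and the job is handed in when it is done.

Besides the shell and the picture viewer there is one more tool, called after "Emit:" by a JSON object that holds its "method" and its "body". drive_tool: Moves the arm, as the interface text tells. Its arguments: {"type":"object","properties":{"motion":{"type":"array"}},"required":["motion"]}

```bash
mkdir -p pics
python3 - <<'E'
from plant import readout,cams
import cv2,numpy as np
print(readout.state())
for n in ("scene","side"):
    cv2.imwrite(f"pics/{n}0.png",cams.snapshot(n)[:,:,::-1]); print(n,cams.camera_info(n))
print(cams.camera_info("wrist"))
E
```

```text
{'clock': 0.0, 'qpos': array([-1.31038426e+00,  1.31150208e-01,  1.48925689e+00,  3.12075495e-05,
        1.52299419e+00, -8.53791441e-02]), 'qvel': array([ 0.00020241, -0.00106029,  0.0003222 ,  0.00115054, -0.00076453,
       -0.00116703]), 'joint_efforts': array([-7.46922906e-04, -5.59842253e+01, -4.91764820e+01,  7.67413247e-02,
        3.55219084e-02, -1.51107311e-04]), 'ee_pos': array([ 0.20326443, -0.56392769,  0.21760628]), 'orientation': array([ 9.85090478e-01,  1.72034682e-01, -6.35161027e-05, -9.02219324e-04]), 'contact_force': array([-0.12856642, -0.53749056,  0.16865233]), 'ft_torque': array([-0.00647636, -0.00478332,  0.05361635]), 'finger_force': 0.0, 'gripper_width': 1.0013932714809728}
scene {'fx': 472.1775465260728, 'fy': 472.1775465260728, 'cx': 321.19273387960436, 'cy': 234.67828221943478, 'k1': -0.034004929838066376, 'extrinsics': array([[-0.55519498, -0.45944712,  0.69330143,  1.40017649],
       [ 0.83166348, -0.29693499,  0.46921794,  0.55978023],
       [-0.00971538,  0.83710092,  0.54696221,  0.72003477],
       [ 0.        ,  0.        ,  0.        ,  1.   
[... 191 characters left out ...]
08, -0.04486847,  0.54397538],
       [-0.0849288 ,  0.74184635, -0.66516997, -0.61510518],
       [-0.01582005,  0.66649381,  0.74534269,  0.75529003],
       [ 0.        ,  0.        ,  0.        ,  1.        ]])}
{'fx': 388.0645250274093, 'fy': 388.0645250274093, 'cx': 319.86386682850855, 'cy': 236.11406348365227, 'k1': -0.05751854599767206, 'hand_eye': array([[-3.10540601e-04,  9.55108759e-01,  2.96255231e-01,
         8.34101751e-02],
       [ 9.99999792e-01,  1.28923502e-04,  6.32578096e-04,
         5.33234212e-04],
       [ 5.65986618e-04,  2.96255366e-01, -9.55108600e-01,
        -1.66234018e-01],
       [ 0.00000000e+00,  0.00000000e+00,  0.00000000e+00,
         1.00000000e+00]])}
```

View pics/scene0.png

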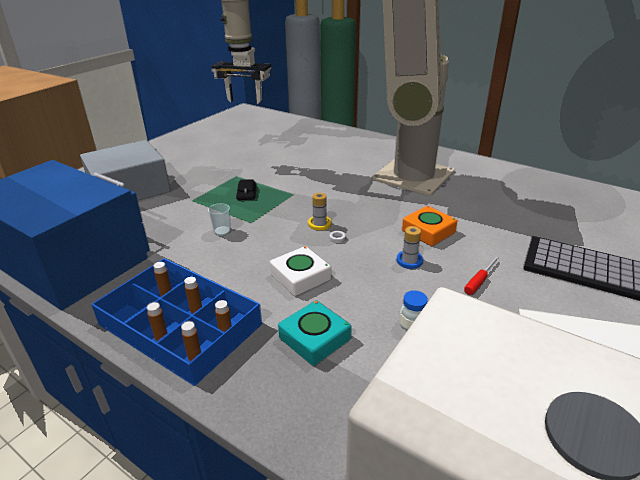

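View pics/side0.png

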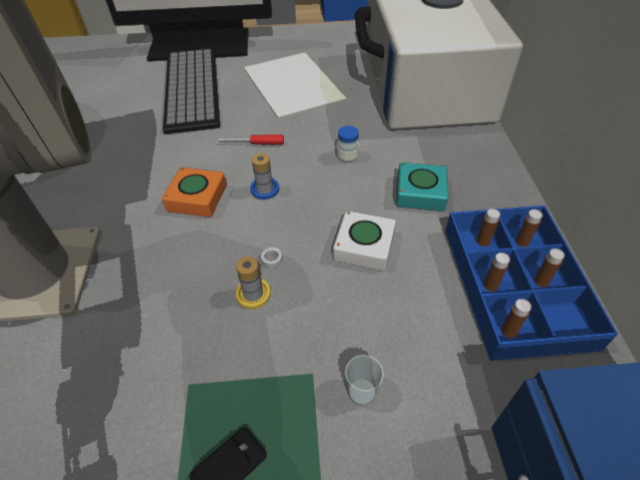

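Candidates in side view: white reader (365,232), chosen by its colour. Look-alikes are orange (194,190) and teal (423,180). The cells stand in the blue nest (264,187) and the yellow nest (252,292). The brown vials in the blue tray are not cells. I'll check these in one close crop.

```bash
python3 - <<'E'
import cv2
i=cv2.imread("pics/side0.png")[140:320,200:420]
cv2.imwrite("pics/crop1.png",cv2.resize(i,(733,600),interpolation=cv2.INTER_CUBIC))
E
cat > h.py <<'E'
import numpy as np, cv2
from plant import readout,cams
from scipy.spatial.transform import Rotation as R
def ray(name,px,T=None):
    c=cams.camera_info(name)
    a=np.array([(px[0]-c["cx"])/c["fx"],(px[1]-c["cy"])/c["fy"]]); u=a.copy()
    for _ in range(10): u=a/(1+c["k1"]*(u@u))
    E=c["extrinsics"] if T is None else T@c["hand_eye"]
    return E[:3,3],E[:3,:3]@np.array([u[0],-u[1],-1])
def at(name,px,z,T=None):
    o,d=ray(name,px,T); return o+d*(z-o[2])/d[2]
def tcp():
    s=readout.state(); T=np.eye(4); T[:3,:3]=R.from_quat(s["orientation"]).as_matrix(); T[:3,3]=s["ee_pos"]; return T
E
```

```text
(no output)
```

View pics/crop1.png

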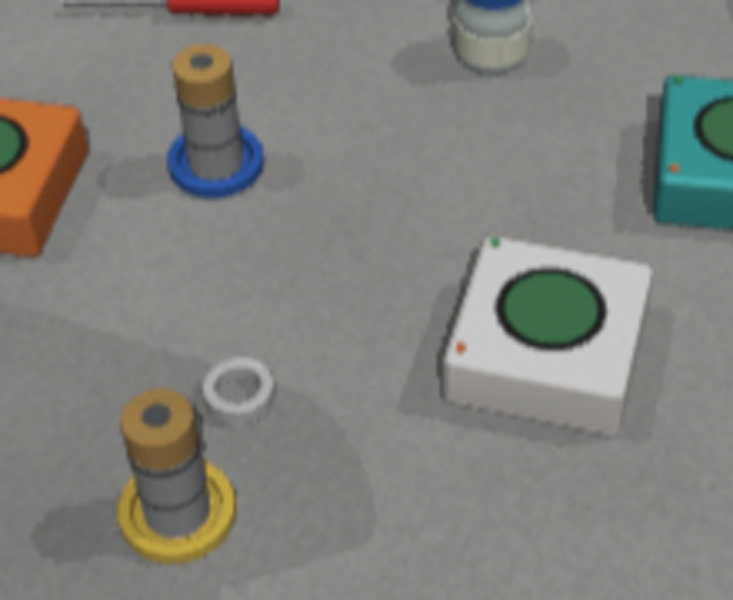

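The crop shows the brass-capped cells, with the blue one's cap top at crop (202,63) and the yellow one's at (156,414). The white reader's window is at (551,309), and the collar at (238,387).

Run:
```python
from h import *
for n,s,z,c in [("bluetop",(260.6,158.9),.094,(412,231)),("bluerim",(264.5,187.7),.012,(410,259)),("yeltop",(246.8,264.2),.094,(319,197)),("yelrim",(253.1,292.5),.012,(319.5,223)),("win",(365.4,232.7),.046,(300,262)),("collar",(271.4,256.1),.014,(338,236)),("orange",(194,186),.046,(430,217)),("jar",(348,131),.075,(415,297)),("screw",(252,140),.01,(480,280))]:
    print(n,at("side",s,z).round(4),at("scene",c,z).round(4))
T=tcp();print(T.round(3))
```

```text
bluetop [0.4662 0.1973 0.094 ] [0.4723 0.2003 0.094 ]
bluerim [0.4659 0.1928 0.012 ] [0.4742 0.2042 0.012 ]
yeltop [ 0.4425 -0.0931  0.094 ] [ 0.4517 -0.088   0.094 ]
yelrim [ 0.4435 -0.098   0.012 ] [ 0.4547 -0.0854  0.012 ]
win [0.6721 0.002  0.046 ] [0.6731 0.0054 0.046 ]
collar [ 0.4795 -0.014   0.014 ] [ 0.4859 -0.0038  0.014 ]
orange [0.3127 0.1773 0.046 ] [0.3084 0.1844 0.046 ]
jar [0.6728 0.3031 0.075 ] [0.6735 0.3012 0.075 ]
screw [0.434 0.379 0.01 ] [0.4588 0.3801 0.01  ]
[[ 0.941  0.339 -0.     0.203]
 [ 0.339 -0.941  0.002 -0.564]
 [ 0.    -0.002 -1.     0.218]
 [ 0.     0.     0.     1.   ]]
```

Emit:
{"method": "drive_tool", "body": {"motion": [[[0.95,-0.5,0,0,0,0.11,93],[0.95,-0.5,0,0,0,0.11,93],[0.95,-0.5,0,0,0,0.11,93],[0.95,-0.5,0,0,0,0.11,93],[0.95,-0.5,0,0,0,0.11,93],[0.95,-0.5,0,0,0,0.11,93]]]}}

```text
clock: 0.7
ee_pos: [0.3499, -0.4038, 0.2183]
orientation: [1.0, 0.002, 0.0, -0.0]
contact_force: [0.4, -1.0, 0.6]
gripper_width: 0.999
finger_force: 0.0
```

Emit:
{"method": "drive_tool", "body": {"motion": [[[0.5,-1,0,0,0,0,93],[0.5,-1,0,0,0,0,93],[0.5,-1,0,0,0,0,93],[0.5,-1,0,0,0,0,93],[0.5,-1,0,0,0,0,93]]]}}

```text
clock: 1.2
ee_pos: [0.4489, -0.2038, 0.2185]
orientation: [1.0, 0.001, 0.0, -0.0]
contact_force: [-0.6, 0.0, 0.5]
gripper_width: 0.998
finger_force: 0.0
```

Emit:
{"method": "drive_tool", "body": {"motion": [[[0,-1,0,0,0,0,93],[0,-1,0,0,0,0,93],[0,-1,0,0,0,0,93],[0,-1,0,0,0,0,93],[0,-1,0,0,0,0,93]]]}}

```text
clock: 1.7
ee_pos: [0.4479, -0.0016, 0.2186]
orientation: [1.0, 0.003, -0.0, -0.001]
contact_force: [-0.4, -0.1, 0.5]
gripper_width: 0.999
finger_force: 0.0
```

Emit:
{"method": "drive_tool", "body": {"motion": [[[0.1,-1,0,0,0,0,93],[0.1,-1,0,0,0,0,93],[0.1,-1,0,0,0,0,93],[0.1,-1,0,0,0,0,93],[0.1,-1,0,0,0,0,93],[0.1,-1,0,0,0,0,93],[0.1,-1,0,0,0,0,93]]]}}

```text
clock: 2.4
ee_pos: [0.4685, 0.1922, 0.2183]
orientation: [1.0, -0.001, -0.0, 0.001]
contact_force: [-0.8, -0.9, 0.1]
gripper_width: 1.001
finger_force: 0.0
```

Run:
```python
from h import *
T=tcp(); np.save("T1.npy",T); cv2.imwrite("pics/w1.png",cams.snapshot("wrist")[:,:,::-1]); print(T.round(4))
```

```text
[[ 1.000e+00 -1.300e-03 -6.000e-04  4.685e-01]
 [-1.300e-03 -1.000e+00 -1.000e-03  1.922e-01]
 [-6.000e-04  1.000e-03 -1.000e+00  2.183e-01]
 [ 0.000e+00  0.000e+00  0.000e+00  1.000e+00]]
```

View pics/w1.png

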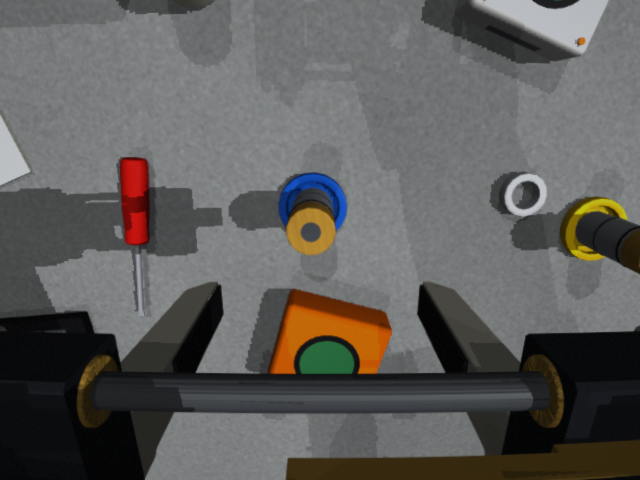

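The wrist view shows the blue cell's cap top at (311,232) and the blue nest rim at (313,205). The yellow rim is at (597,229). The orange look-alike is near the fingers, but low.

Run:
```python
from h import *
T=np.load("T1.npy")
for p,z in [((311,232),.094),((313,205),.012),((597,229),.012)]: print(at("wrist",p,z,T).round(4))
```

```text
[0.4652 0.1988 0.094 ]
[0.4683 0.1986 0.012 ]
[ 0.4435 -0.0941  0.012 ]
```

Emit:
{"method": "drive_tool", "body": {"motion": [[[-0.01,-0.03,0.2,0,0,0,93],[-0.01,-0.03,0.4,0,0,0,93],[-0.01,-0.03,0.6,0,0,0,93],[-0.01,-0.03,0.75,0,0,0,93],[-0.01,-0.03,0.86,0,0,0,93],[-0.01,-0.03,0.86,0,0,0,93],[-0.01,-0.03,0.86,0,0,0,93]]]}}

```text
clock: 3.15
ee_pos: [0.4664, 0.1988, 0.0471]
orientation: [1.0, -0.001, -0.0, 0.0]
contact_force: [0.8, -0.3, 0.9]
gripper_width: 1.002
finger_force: 0.0
```

Emit:
{"method": "drive_tool", "body": {"motion": [[[0,0,0,0,0,0,20],[0,0,0,0,0,0,20],[0,0,0,0,0,0,20],[0,0,0,0,0,0,20],[0,0,0,0,0,0,20],[0,0,0,0,0,0,20],[0,0,0,0,0,0,20],[0,0,0,0,0,0,20],[0,0,0,0,0,0,20],[0,0,0,0,0,0,20]]]}}

```text
clock: 4.15
ee_pos: [0.4661, 0.2, 0.0466]
orientation: [1.0, 0.0, -0.0, 0.0]
contact_force: [0.3, -1.6, -0.6]
gripper_width: 0.416
finger_force: 30.0
```

Emit:
{"method": "drive_tool", "body": {"motion": [[[0,0,-0.05,0,0,0,20],[0,0,-0.1,0,0,0,20],[0,0,-0.15,0,0,0,20],[0,0,-0.2,0,0,0,20],[0,0,-0.2,0,0,0,20],[0,0,-0.2,0,0,0,20],[0,0,-0.2,0,0,0,20],[0,0,-0.2,0,0,0,20],[0,0,-0.2,0,0,0,20],[0,0,-0.2,0,0,0,20]]]}}

```text
clock: 5.15
ee_pos: [0.4659, 0.1999, 0.0863]
orientation: [1.0, 0.0, -0.0, 0.0]
contact_force: [0.9, 0.0, -8.0]
gripper_width: 0.416
finger_force: 30.0
```

Emit:
{"method": "drive_tool", "body": {"motion": [[[0,0,0,0,0,0,20],[0,0,0,0,0,0,20],[0,0,0,0,0,0,20],[0,0,0,0,0,0,20]]]}}

```text
clock: 5.55
ee_pos: [0.4661, 0.2, 0.0866]
orientation: [1.0, 0.0, -0.0, 0.0]
contact_force: [0.8, -0.2, -7.9]
gripper_width: 0.416
finger_force: 30.0
```

That is about 8 N, so the blue-nest cell looks like the heavier one. I'll set it back gently.

Emit:
{"method": "drive_tool", "body": {"motion": [[[0,0,0.06,0,0,0,20],[0,0,0.12,0,0,0,20],[0,0,0.16,0,0,0,20],[0,0,0.18,0,0,0,20],[0,0,0.185,0,0,0,20],[0,0,0.19,0,0,0,20],[0,0,0.195,0,0,0,20],[0,0,0.2,0,0,0,20],[0,0,0.2,0,0,0,20],[0,0,0.2,0,0,0,20]]]}}

```text
clock: 6.55
ee_pos: [0.4662, 0.2001, 0.0468]
orientation: [1.0, 0.0, 0.0, -0.0]
contact_force: [-0.0, 0.3, -8.5]
gripper_width: 0.416
finger_force: 30.0
```

Emit:
{"method": "drive_tool", "body": {"motion": [[[0,0,0.003,0,0,0,20],[0,0,0.005,0,0,0,20],[0,0,0.005,0,0,0,20],[0,0,0.005,0,0,0,20]]]}}

```text
clock: 6.95
ee_pos: [0.4665, 0.2001, 0.0466]
orientation: [1.0, 0.0, 0.0, -0.0]
contact_force: [-4.9, -2.5, 6.3]
gripper_width: 0.413
finger_force: 30.0
```

Emit:
{"method": "drive_tool", "body": {"motion": [[[0,0,0,0,0,0,93],[0,0,0,0,0,0,93],[0,0,0,0,0,0,93],[0,0,0,0,0,0,93],[0,0,0,0,0,0,93],[0,0,0,0,0,0,93],[0,0,0,0,0,0,93],[0,0,0,0,0,0,93]]]}}

```text
clock: 7.75
ee_pos: [0.4661, 0.2, 0.0456]
orientation: [1.0, 0.0, -0.0, 0.0]
contact_force: [0.1, -0.2, 0.1]
gripper_width: 0.993
finger_force: 0.0
```

Emit:
{"method": "drive_tool", "body": {"motion": [[[0,0,-0.1,0,0,0,93],[0,0,-0.3,0,0,0,93],[0,0,-0.5,0,0,0,93],[0,0,-0.7,0,0,0,93],[0,0,-0.85,0,0,0,93],[0,0,-0.85,0,0,0,93]]]}}

```text
clock: 8.35
ee_pos: [0.4689, 0.2009, 0.2215]
orientation: [1.0, 0.0, 0.004, -0.001]
contact_force: [-1.1, -0.5, 0.9]
gripper_width: 0.998
finger_force: 0.0
```

Run:
```python
from h import *
T=tcp(); np.save("T2.npy",T); cv2.imwrite("pics/w2.png",cams.snapshot("wrist")[100:340,150:470,::-1]); print(T.round(4))
```

```text
[[ 1.000e+00  3.000e-04  8.800e-03  4.689e-01]
 [ 3.000e-04 -1.000e+00  2.700e-03  2.009e-01]
 [ 8.800e-03 -2.700e-03 -1.000e+00  2.215e-01]
 [ 0.000e+00  0.000e+00  0.000e+00  1.000e+00]]
```

View pics/w2.png

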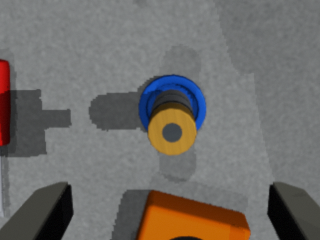

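The blue cell stands back in its nest, cap at crop (172,132) and rim at (172,106). Next is the yellow nest.

Emit:
{"method": "drive_tool", "body": {"motion": [[[-0.05,0.73,0,0,0,0,93],[-0.05,0.73,0,0,0,0,93],[-0.05,0.73,0,0,0,0,93],[-0.05,0.73,0,0,0,0,93]]]}}

```text
clock: 8.8
ee_pos: [0.455, 0.0493, 0.2138]
orientation: [1.0, -0.003, -0.001, 0.001]
contact_force: [0.2, 0.7, -0.1]
gripper_width: 0.998
finger_force: 0.0
```

Emit:
{"method": "drive_tool", "body": {"motion": [[[-0.06,0.73,0,0,0,0,93],[-0.06,0.73,0,0,0,0,93],[-0.06,0.73,0,0,0,0,93],[-0.06,0.73,0,0,0,0,93],[-0.06,0.73,0,0,0,0,93],[-0.06,0.73,0,0,0,0,93]]]}}

```text
clock: 9.4
ee_pos: [0.444, -0.0907, 0.2147]
orientation: [1.0, 0.0, -0.001, -0.001]
contact_force: [0.3, -0.4, -0.4]
gripper_width: 1.001
finger_force: 0.0
```

Run:
```python
from h import *
T=tcp(); np.save("T3.npy",T); cv2.imwrite("pics/w3.png",cams.snapshot("wrist")[:,:,::-1]); print(T.round(4))
```

```text
[[ 1.000e+00  9.000e-04 -1.400e-03  4.440e-01]
 [ 9.000e-04 -1.000e+00  1.100e-03 -9.070e-02]
 [-1.400e-03 -1.100e-03 -1.000e+00  2.147e-01]
 [ 0.000e+00  0.000e+00  0.000e+00  1.000e+00]]
```

View pics/w3.png

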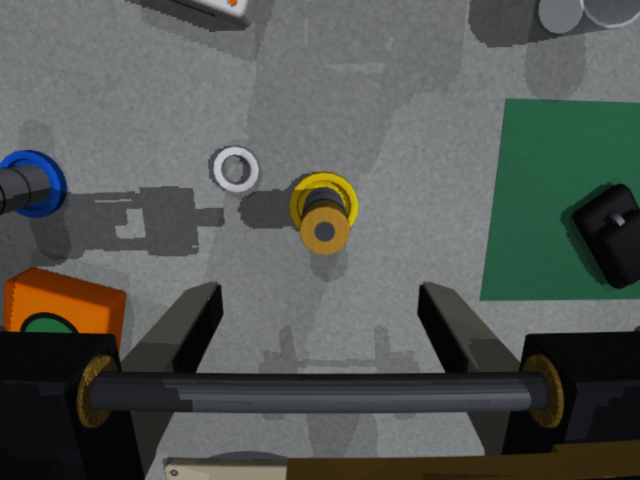

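The cap top of the yellow cell is at (325,231) and its rim at (323,205). The tool is nearly centred, so I need about −1 mm in x and +3.5 mm in tool y.

Emit:
{"method": "drive_tool", "body": {"motion": [[[-0.005,0.018,0.2,0,0,0,93],[-0.005,0.018,0.4,0,0,0,93],[-0.005,0.018,0.6,0,0,0,93],[-0.005,0.018,0.75,0,0,0,93],[-0.005,0.018,0.84,0,0,0,93],[-0.005,0.018,0.84,0,0,0,93],[-0.005,0.018,0.84,0,0,0,93]]]}}

```text
clock: 10.15
ee_pos: [0.4433, -0.0944, 0.0479]
orientation: [1.0, 0.001, -0.0, -0.0]
contact_force: [-0.0, 0.1, 0.2]
gripper_width: 1.0
finger_force: 0.0
```

Emit:
{"method": "drive_tool", "body": {"motion": [[[0,0,0,0,0,0,20],[0,0,0,0,0,0,20],[0,0,0,0,0,0,20],[0,0,0,0,0,0,20],[0,0,0,0,0,0,20],[0,0,0,0,0,0,20],[0,0,0,0,0,0,20],[0,0,0,0,0,0,20],[0,0,0,0,0,0,20],[0,0,0,0,0,0,20]]]}}

```text
clock: 11.15
ee_pos: [0.4432, -0.0954, 0.0477]
orientation: [1.0, 0.0, -0.0, -0.0]
contact_force: [-0.6, 1.8, 3.1]
gripper_width: 0.413
finger_force: 30.0
```

Emit:
{"method": "drive_tool", "body": {"motion": [[[0,0,-0.05,0,0,0,20],[0,0,-0.1,0,0,0,20],[0,0,-0.15,0,0,0,20],[0,0,-0.2,0,0,0,20],[0,0,-0.2,0,0,0,20],[0,0,-0.2,0,0,0,20],[0,0,-0.2,0,0,0,20],[0,0,-0.2,0,0,0,20],[0,0,-0.2,0,0,0,20],[0,0,-0.2,0,0,0,20]]]}}

```text
clock: 12.15
ee_pos: [0.443, -0.0955, 0.0873]
orientation: [1.0, 0.0, -0.0, -0.0]
contact_force: [0.2, 0.5, -2.7]
gripper_width: 0.415
finger_force: 30.0
```

This one is about 2.7 N, so the yellow cell is the lighter. I'll set it back.

Emit:
{"method": "drive_tool", "body": {"motion": [[[0,0,0.06,0,0,0,20],[0,0,0.12,0,0,0,20],[0,0,0.16,0,0,0,20],[0,0,0.18,0,0,0,20],[0,0,0.185,0,0,0,20],[0,0,0.19,0,0,0,20],[0,0,0.195,0,0,0,20],[0,0,0.2,0,0,0,20],[0,0,0.2,0,0,0,20],[0,0,0.2,0,0,0,20]]]}}

```text
clock: 13.15
ee_pos: [0.4433, -0.0956, 0.0478]
orientation: [1.0, 0.0, 0.0, 0.0]
contact_force: [0.3, 0.1, -2.0]
gripper_width: 0.416
finger_force: 30.0
```

Emit:
{"method": "drive_tool", "body": {"motion": [[[0,0,0.003,0,0,0,20],[0,0,0.005,0,0,0,20],[0,0,0.005,0,0,0,20],[0,0,0.005,0,0,0,20]]]}}

```text
clock: 13.55
ee_pos: [0.4435, -0.0956, 0.0477]
orientation: [1.0, 0.0, 0.0, 0.0]
contact_force: [-4.7, 1.6, 6.8]
gripper_width: 0.417
finger_force: 30.0
```

Emit:
{"method": "drive_tool", "body": {"motion": [[[0,0,0,0,0,0,93],[0,0,0,0,0,0,93],[0,0,0,0,0,0,93],[0,0,0,0,0,0,93],[0,0,0,0,0,0,93],[0,0,0,0,0,0,93],[0,0,0,0,0,0,93],[0,0,0,0,0,0,93]]]}}

```text
clock: 14.35
ee_pos: [0.4432, -0.0956, 0.0466]
orientation: [1.0, 0.0, -0.0, -0.0]
contact_force: [0.3, -0.0, -0.3]
gripper_width: 0.99
finger_force: 0.0
```

Emit:
{"method": "drive_tool", "body": {"motion": [[[0,0,-0.1,0,0,0,93],[0,0,-0.3,0,0,0,93],[0,0,-0.5,0,0,0,93],[0,0,-0.7,0,0,0,93],[0,0,-0.84,0,0,0,93],[0,0,-0.84,0,0,0,93],[0,0,-0.84,0,0,0,93]]]}}

```text
clock: 15.05
ee_pos: [0.4436, -0.0957, 0.2151]
orientation: [1.0, 0.0, 0.001, 0.0]
contact_force: [-0.6, 0.7, -0.4]
gripper_width: 0.998
finger_force: 0.0
```

Run:
```python
from h import *
print(tcp().round(4)[:3,3]); cv2.imwrite("pics/w4.png",cams.snapshot("wrist")[100:340,150:470,::-1])
```

```text
[ 0.4436 -0.0957  0.2151]
```

View pics/w4.png

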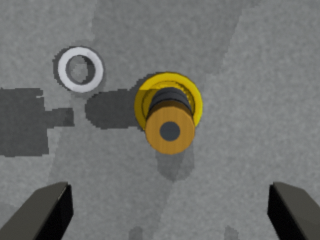

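The lighter cell stands in the yellow nest, cap at crop (170,130) and rim at (168,103). Back to the blue nest.

Emit:
{"method": "drive_tool", "body": {"motion": [[[0.06,-0.74,0,0,0,0,93],[0.06,-0.74,0,0,0,0,93],[0.06,-0.74,0,0,0,0,93],[0.06,-0.74,0,0,0,0,93]]]}}

```text
clock: 15.5
ee_pos: [0.4538, 0.0575, 0.2125]
orientation: [1.0, 0.003, -0.002, -0.001]
contact_force: [-0.4, -0.5, 0.2]
gripper_width: 0.999
finger_force: 0.0
```

Emit:
{"method": "drive_tool", "body": {"motion": [[[0.055,-0.74,0,0,0,0,93],[0.055,-0.74,0,0,0,0,93],[0.055,-0.74,0,0,0,0,93],[0.055,-0.74,0,0,0,0,93],[0.055,-0.74,0,0,0,0,93],[0.055,-0.74,0,0,0,0,93]]]}}

```text
clock: 16.1
ee_pos: [0.4657, 0.199, 0.2134]
orientation: [1.0, -0.0, -0.001, 0.001]
contact_force: [0.3, 0.7, -0.0]
gripper_width: 0.999
finger_force: 0.0
```

Emit:
{"method": "drive_tool", "body": {"motion": [[[0,0,0.2,0,0,0,93],[0,0,0.4,0,0,0,93],[0,0,0.6,0,0,0,93],[0,0,0.75,0,0,0,93],[0,0,0.835,0,0,0,93],[0,0,0.835,0,0,0,93],[0,0,0.835,0,0,0,93]]]}}

```text
clock: 16.8
ee_pos: [0.4663, 0.1991, 0.048]
orientation: [1.0, -0.001, -0.0, 0.0]
contact_force: [-0.2, 0.3, -0.0]
gripper_width: 0.999
finger_force: 0.0
```

Emit:
{"method": "drive_tool", "body": {"motion": [[[0,0,0,0,0,0,20],[0,0,0,0,0,0,20],[0,0,0,0,0,0,20],[0,0,0,0,0,0,20],[0,0,0,0,0,0,20],[0,0,0,0,0,0,20],[0,0,0,0,0,0,20],[0,0,0,0,0,0,20],[0,0,0,0,0,0,20],[0,0,0,0,0,0,20]]]}}

```text
clock: 17.8
ee_pos: [0.4661, 0.2003, 0.0476]
orientation: [1.0, 0.0, -0.0, 0.0]
contact_force: [-0.8, -1.6, 0.3]
gripper_width: 0.411
finger_force: 30.0
```

Emit:
{"method": "drive_tool", "body": {"motion": [[[0,0,-0.05,0,0,0,20],[0,0,-0.1,0,0,0,20],[0,0,-0.2,0,0,0,20],[0,0,-0.3,0,0,0,20],[0,0,-0.4,0,0,0,20],[0,0,-0.5,0,0,0,20],[0,0,-0.5,0,0,0,20],[0,0,-0.5,0,0,0,20],[0,0,-0.5,0,0,0,20]]]}}

```text
clock: 18.7
ee_pos: [0.4651, 0.2001, 0.1461]
orientation: [1.0, 0.0, -0.001, 0.0]
contact_force: [-0.5, -0.9, -8.2]
gripper_width: 0.417
finger_force: 30.0
```

Emit:
{"method": "drive_tool", "body": {"motion": [[[0.05,0.05,0,0,0,0,20],[0.12,0.12,0,0,0,0,20],[0.22,0.21,0,0,0,0,20],[0.32,0.31,0,0,0,0,20],[0.42,0.4,0,0,0,0,20],[0.52,0.5,0,0,0,0,20],[0.62,0.6,0,0,0,0,20],[0.72,0.69,0,0,0,0,20],[0.82,0.79,0,0,0,0,20],[0.9,0.87,0,0,0,0,20]]]}}

```text
clock: 19.7
ee_pos: [0.6466, 0.0243, 0.1457]
orientation: [1.0, -0.0, -0.001, 0.0]
contact_force: [0.2, 0.0, -7.8]
gripper_width: 0.414
finger_force: 30.0
```

Emit:
{"method": "drive_tool", "body": {"motion": [[[0.05,0.05,0,0,0,0,20],[0.1,0.09,0,0,0,0,20],[0.13,0.115,0,0,0,0,20],[0.13,0.115,0.04,0,0,0,20],[0.13,0.115,0.08,0,0,0,20],[0.13,0.115,0.12,0,0,0,20],[0.13,0.115,0.12,0,0,0,20],[0.13,0.115,0.12,0,0,0,20],[0.13,0.115,0.12,0,0,0,20],[0.13,0.115,0.12,0,0,0,20]]]}}

```text
clock: 20.7
ee_pos: [0.6726, 0.0036, 0.1245]
orientation: [1.0, 0.0, 0.001, 0.0]
contact_force: [-0.2, 0.3, -8.1]
gripper_width: 0.417
finger_force: 30.0
```

Run:
```python
from h import *
print(readout.state())
a=cams.snapshot("side")[120:330,200:440,::-1]; b=cams.snapshot("scene")[120:330,200:440,::-1]
cv2.imwrite("pics/fin.png",cv2.resize(np.hstack([a,b]),(800,350),interpolation=cv2.INTER_CUBIC))
```

```text
{'clock': 20.7, 'qpos': array([-7.08662144e-02,  3.78955908e-01,  1.37074877e+00,  4.96815435e-05,
        1.39060129e+00,  1.49948715e+00]), 'qvel': array([-0.00125194, -0.0015964 ,  0.0007029 ,  0.00113741,  0.00180221,
       -0.00146453]), 'joint_efforts': array([ 4.86719480e-02, -7.18478107e+01, -5.15996432e+01,  2.25882704e-02,
       -6.13379572e-02,  1.59224292e-04]), 'ee_pos': array([0.67258267, 0.00360399, 0.12445886]), 'orientation': array([9.99999769e-01, 2.17044782e-04, 6.43456499e-04, 2.13157322e-05]), 'contact_force': array([-0.18474843,  0.30873592, -8.09931931]), 'ft_torque': array([-0.01831012,  0.02559093,  0.00775763]), 'finger_force': 29.973601698875427, 'gripper_width': 0.41668310071648673}
```

View pics/fin.png

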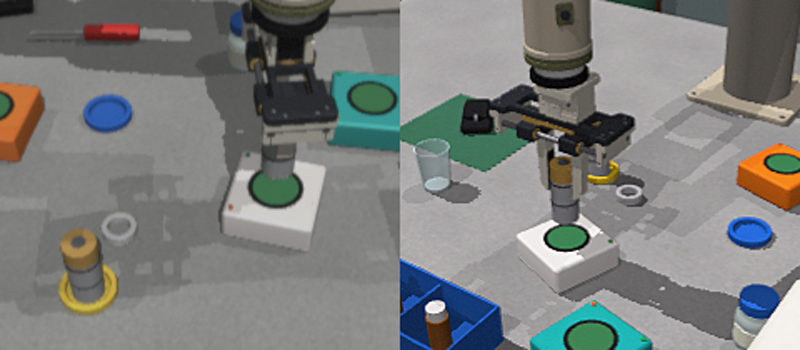

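The heavier cell is held upright over the white reader's window, at (276,170) in the left view and (565,210) in the right. Its base is about 3.5 cm above the glass. The lighter cell stands in the yellow nest at (85,265), and the bystanders in view haven't moved. I'm handing in.

```bash
python3 -c "
from plant import hand_in
print(hand_in())"
```

```text
the job is handed in; nothing more can be done
None
```

Job handed in, no verdict shown: the heavier cell (blue nest, about 8 N against 2.7 N) is held upright over the white reader's window, base about 3.5 cm above the glass by my estimate, and the lighter one stands released in the yellow nest.

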